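# Walk the loose vee block round to the fence

### The job

The heavy cast-iron vee block that stands askew in front of the angle-iron fence is to make a pair with the bolted one, ready to carry the shaft. With the fingertips, and without lifting or tipping it, push it round on the bench at one corner and then the other, clear of the fence so that no corner knocks against it while it stands askew, and once it is about parallel run it up until a long side lies flush along the fence and its vee lines up with the bolted block's. Leave a clear gap between the two blocks, but near enough for the shaft to reach across both, leave everything else on the bench as it stands, and end with the hand clear.

Things in the scene. Friction and masses are not known exactly. Their poses are not given: they have to be found in the camera images.
- loose_block: Loose cast-iron vee block, about 2.7 kg, 90 (its x) x 120 (its y) x 45 mm high; slides on the bench under a level push of 10 to 20 N. A 90-degree vee 50 mm wide, 25 mm deep runs along its y in the top. Its long sides (facing its +x and -x) are alike and upright, each with a shallow groove; either may lie on the fence. Starts about square to the fence. Origin: centre of the underside, at z = 0.
- fence: Fixed angle-iron fence on the far side of the work, 620 mm long (its y), upright leg 50 mm high. Origin: at bench height in the middle of its upright working face, which looks along its -x, roughly towards the robot. Its foot runs 60 mm to +x, away from the work. Its place and angle differ each time.
- bolted_block: Vee block of the same shape, fixed, a long side flush on the fence near one end (either end), its vee parallel to the fence; two toe clamps, 30 mm high, stand in front of it, out to 81 mm from its origin. Origin: centre of the underside; y along the vee.
- dial_stand: Dial gauge on a magnetic base near the other end of the fence: base 60 x 50 x 50 mm, whole stand 170 mm high. Origin: centre of the underside. To be left alone.
- shaft: Bright stepped steel shaft, 400 mm long, 48 mm over its toothed gear, lying in wooden rests at the left side. Origin: centre of the shaft, 41 mm up; x along it. To be left alone.
- bearing: Ball bearing lying flat, 62 mm across, 17 mm high. Origin: centre of the underside. To be left alone.
- socket: Spanner socket standing upright, 34 mm across, 48 mm high. Origin: centre of the underside. To be left alone.
- spanner: Steel spanner lying flat, 200 mm long (its x), 8 mm high. Origin: middle, at the bench. To be left alone.
- hammer: Hammer lying flat, 270 mm long (its x), wooden handle, 26 mm high. Origin: middle, at the bench. To be left alone.
- spray_can: Spray can standing upright, 64 mm across, 160 mm high. Origin: centre of the underside. To be left alone.
There are look-alikes about, which are no part of the job. Leave any blue or purple look-alike of the loose_block alone.

How it is judged:
At the end, for the whole second after the job is handed in: The loose block stands flat on the bench, at rest, a long side flush on the fence (its centre at most 47.2 mm from the fence's face, where 45 is full contact, and its vee parallel to the fence within 0.02 rad), with 15 to 220 mm clear between it and the bolted block (135 to 340 mm between centres) (x of loose_block in the frame of fence above -0.0472 m and angle between the y axis of loose_block and the y axis of fence, either way round below 0.02 rad and horizontal distance between loose_block and bolted_block between 0.135 and 0.34 m and height (world z) of loose_block below 0.003 m and angle between loose_block's own z axis and vertical below 0.03 rad and linear speed of loose_block below 0.01 m/s); the robot touches nothing.
It fails at once if the loose block is lifted or tipped (height (world z) of loose_block above 0.008 m or angle between loose_block's own z axis and vertical above 0.1 rad).
It fails at once if the loose block touches the fence while still more than 0.3 rad (17 degrees) from parallel to it (contact force between loose_block and fence above 0.5 N and angle between the y axis of loose_block and the y axis of fence, either way round above 0.3 rad).
It fails at once if another thing on the bench is shifted by more than 15 mm (distance of any of dial_stand, shaft, bearing, socket, spanner, hammer, spray_can from where it was at the start of the episode above 0.015 m).
It also fails if it takes over 67 s, if anything falls off the work surface, if the arm or the gripper's body presses on something with over 40 N, if the wrist force passes 120 N, or if a joint passes its speed limit or range.

### The arm

A 6-joint arm with a two-finger parallel gripper is mounted at the origin on the work surface. World frame = base frame: x ahead of the robot, y to its left, z up, the work surface at z = 0. Lengths are in m, angles in rad, forces in N, time in s.
With the tool pointing down it reaches from about 0.4 to 0.825 m from the base axis. Payload 7 kg.
Tool frame: the origin (TCP) lies on the centre line of the jaws, within the pads' length; the fingertips stand 11 mm ahead of it and the grasp point (between the pads) lies 8 mm behind it; z points along the fingers, y is the line along which they close (so a half turn about z gives the same grasp; the last joint's range is limited). The gripper opens to 88 mm and grips with 3 to 60 N. Pads are 19 mm wide; open, the fingers measure 130 mm over their backs; the gripper's body (78 mm by 193 mm) begins 47 mm behind the grasp point.
Start: joints at [-0.954, 0.359, 0.012, 0, -1.224, -0.288], TCP at [0.218, -0.639, 0.238] pointing down, gripper open.
Joint ranges: [-3.07, 3.07], [-1.43, 2.12], [-1.02, 1.25], [-3.03, 1.67], [-3.05, -0], [-3.03, 3.03]. Speed limits (rad/s): [2.39, 2.39, 3.01, 3.14, 3.14, 3.14].

### API

Orientations are given as a 3x3 rotation matrix whose columns are the frame's x, y, z axes.
In Python, from rig import get_obs, optics, bot gives the robot as it stands.
- The arm moves only by the tool arm_command, never from a script. Its argument "plan" is a list of rows, each an object of numbers: "tx", "ty", "tz": the shift along the tool's x, y, z in mm; "roll": the turn about the tool's z in degrees. A call has 1 to 8 rows; each row is the pose to reach, as a shift and turn from the pose commanded when the call began, along the tool's axes at that moment; what a row does not reach only later rows make up. A row lasts 1/12 s, in which the tool goes at most 41.7 mm and 7.16 degrees, less where a joint would pass 70% of its speed; a pose out of reach is approached as far as the arm can. A call with a gripper value outside its range is refused whole. "gripper" is the closure, from 0 (fully open) to 1 (shut), set as the call begins (left out, the last holds). The fingers move at their own pace and stop on an object; the grip force is fixed at half the most. Time passes only in rows, so rows that repeat a pose let the fingers close. It gives the time, the measured TCP pose, the force, the opening and the grip force at its end, in the units of the state.
- get_obs(): the state, without advancing time (a new reading comes with each control period).
- optics.get_image(name): name is "side" or "top" or "wrist"; returns the picture (480x640x3 uint8, red, green, blue); there is no depth.
- optics.calibration(name): a dict with "K" (3x3 intrinsics, pixels), "rvec" (rotation vector, rad) and "tvec" (3), from world to camera coordinates, as OpenCV has them. Camera axes: x right, y down, z forward; pixel columns grow to the right and rows downward; lengths in m; the calibration is good to about 2 mm. A picture is of the moment at which its call begins: read the wrist's pose just before it. calibration takes no time and is no camera call; for the wrist camera it gives the pose at the moment of the call.
- bot.job_done(): hands the job in; it is judged then, once.
Trained networks look in the newest picture that a camera, given by its name, has taken for a name from the list of things; names that differ only in an ending like _2 or _b are one class to them, and where a whole thing is asked for, a point or a joint stands for the part that bears it (a point fixed in the world has none). Each returns a list of dicts, best first, with "conf" (0 to 1); they miss things now and then, are a little off and sometimes report something else, mostly with a low value. They report only what shows in the picture. A call takes as long as a camera call. They do not tell look-alikes from the thing itself.
- optics.cut_out(camera, thing): "pixels" (480x640 bool, what is visible of it) and "rect" ([left, top, right, bottom] in pixels, round what is visible of it).
- optics.mark_of(camera, thing): "uv" ([column, row] in pixels: a listed point, or the origin of a listed thing).
The state is a dict: "time": time; "qpos": joint angles; "joint_velocities": joint speeds; "joint_torque": joint torques, N m; "eef_pos": TCP position; "orientation": TCP orientation; "ft_force": force on the tool from outside, world axes, zero at the start; "torque": the same for the moment, N m; "grip_width": finger opening in m; "gripper_force": force on a finger pad.
Only numpy, scipy, OpenCV 4.12 (cv2) and the standard library are available. Lean on these libraries where they do the work, as an engineer would, in place of code of your own. Each camera call takes 0.05 s, during which the arm holds its last target. There are 200 camera calls.

## Working session

There is one attempt and no reset: what is moved stays moved. The work goes in short steps, Python scripts to look and compute and a tool call to move; the robot and the scene stay as the last step left them, time stands still between calls to the robot, and variables do not carry over. Pictures are saved under pics/ and viewed, at most 10 in all, crops included, and the job is handed in when it is done.

Besides the shell and the picture viewer there is one more tool, called after "Request:" as name(argument=value, ...), one argument or row to a line, values as JSON. arm_command: Moves the arm, as the interface text tells. Its arguments: {"type":"object","properties":{"plan":{"type":"array"},"gripper":{"type":"number"}},"required":["plan"]}

```bash
ls; mkdir -p pics
python3 - <<'E'
from rig import get_obs, optics, bot
import cv2,numpy as np
for n in ["top","side"]:
    im=optics.get_image(n); cv2.imwrite(f"pics/{n}0.png",im[:,:,::-1])
    c=optics.calibration(n); print(n,c)
o=get_obs(); print(o)
for t in ["loose_block","bolted_block","fence","dial_stand"]:
    for d in optics.cut_out("top",t)[:3]: print(t,d["conf"],d["rect"])
E
```

```text
pics
top {'K': array([[518.58839026,   0.        , 312.86992427],
       [  0.        , 518.58839026, 238.52671823],
       [  0.        ,   0.        ,   1.        ]]), 'rvec': array([ 2.16095128, -2.10987797,  0.22135391]), 'tvec': array([0.0074127 , 0.49638741, 1.31841537])}
side {'K': array([[559.18828787,   0.        , 317.213466  ],
       [  0.        , 559.18828787, 244.24894868],
       [  0.        ,   0.        ,   1.        ]]), 'rvec': array([ 0.10222665, -2.69183656,  1.48681153]), 'tvec': array([0.47883979, 0.05273849, 1.30863307])}
{'time': 0.1, 'qpos': array([-9.53910653e-01,  3.59320565e-01,  1.11583303e-02, -3.02726081e-04,
       -1.22408232e+00, -2.88109486e-01]), 'joint_velocities': array([-1.26162922e-03, -7.76135131e-04,  2.20851998e-03,  1.14131590e-03,
        1.38561815e-04, -7.18332623e-05]), 'joint_torque': array([-4.00059638e-03, -5.84163845e+01,  2.93751705e+01,  7.01570928e+00,
        1.01038237e-02, -5.39826624e-05]), 'eef_pos': array([ 0.21779708, -0.63846255,  0.23671739]), 'orientation': array([[-9.46471437e-01, -3.22787007e-01, -6.05551679e-04],
       [-3.22787545e-01,  9.46470490e-01,  1.34598818e-03],
       [ 1.38669298e-04,  1.46940391e-03, -9.99998911e-01]]), 'ft_force': array([0.20315623, 0.09957489, 0.38254148]), 'torque': array([ 0.00167933, -0.0631126 , -0.01846449]), 'gripper_force': 0.0, 'grip_width': 0.08764454395318556}
loose_block 0.79 [445.9, 194.2, 503.8, 237.9]
loose_block 0.69 [305.3, 204.2, 348.5, 256.2]
loose_block 0.57 [327.2, 271.9, 379.1, 327.0]
bolted_block 0.8 [208.8, 164.3, 257.9, 220.0]
fence 0.57 [205.0, 151.3, 434.2, 188.6]
fence 0.5 [220.0, 231.6, 243.1, 254.0]
dial_stand 0.75 [397.8, 177.6, 425.5, 213.9]
```

View pics/top0.png

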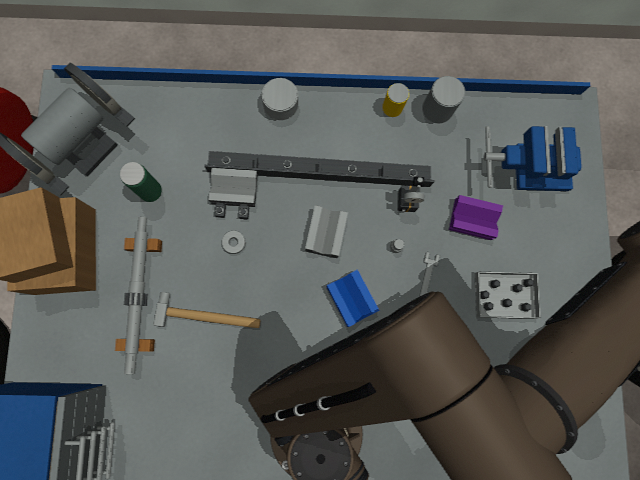

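View pics/side0.png

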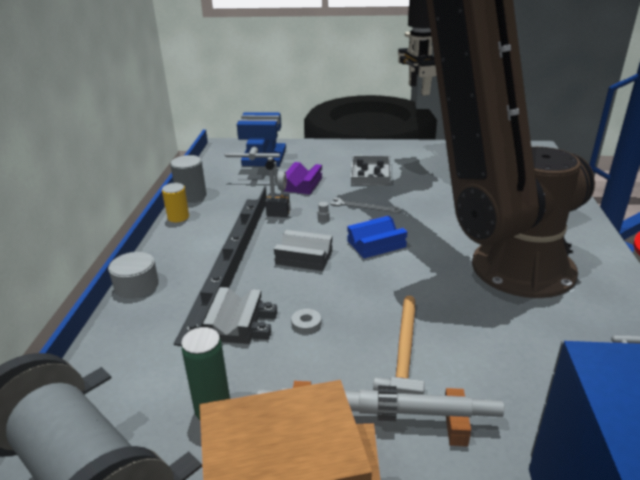

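```bash
cat > h.py <<'E'
import numpy as np,cv2
from scipy.optimize import minimize
from rig import get_obs, optics, bot
def proj(c,P):
    return cv2.projectPoints(np.asarray(P,float).reshape(-1,1,3),c["rvec"],c["tvec"],c["K"],None)[0].reshape(-1,2)
def world(c,uv,z):
    R=cv2.Rodrigues(c["rvec"])[0]; C=-R.T@c["tvec"].ravel()
    d=(R.T@np.linalg.inv(c["K"])@np.c_[np.asarray(uv,float).reshape(-1,2),np.ones(len(np.reshape(uv,(-1,2))))].T).T
    return C+d*((z-C[2])/d[:,2])[:,None]
B=np.array([[sx*.045,sy*.06,z] for sx in(-1,1) for sy in(-1,1) for z in(0,.045)])
def boxpts(p):
    c,s=np.cos(p[2]),np.sin(p[2]); return B@np.array([[c,s,0],[-s,c,0],[0,0,1]])+[p[0],p[1],0]
def fit(c,mask,p0,S=8):
    big=cv2.resize(mask.astype(np.float32),None,fx=4,fy=4,interpolation=cv2.INTER_LINEAR)
    def cost(p):
        h=cv2.convexHull(((proj(c,boxpts(p))+.5)*4-.5).astype(np.float32))
        m=np.zeros(big.shape,np.uint8); cv2.fillPoly(m,[np.round(h*16).astype(np.int32)],1,shift=4)
        return 1-np.minimum(m,big).sum()/np.maximum(m,big).sum()
    best=None
    for d in (0,.1,-.1):
        p=np.array(p0)+[0,0,d]
        r=minimize(cost,p,method="Nelder-Mead",options=dict(initial_simplex=p+np.array([[0,0,0],[.01,0,0],[0,.01,0],[0,0,.1]]),xatol=1e-5,fatol=1e-5))
        if best is None or r.fun<best.fun: best=r
    return best.x,best.fun
def find(cam,thing,near,maxd=.12):
    """fit of the detection nearest the given world xy"""
    c=optics.calibration(cam); b=None
    for d in optics.cut_out(cam,thing):
        v,u=np.nonzero(d["pixels"]); w=world(c,[u.mean(),v.mean()],.03)[0]
        e=np.hypot(*(w[:2]-near[:2]))
        if e<maxd and (b is None or e<b[0]): b=(e,d,w)
    return b and fit(c,b[1]["pixels"],[b[2][0],b[2][1],near[2]])+(b[1]["conf"],)
E
python3 - <<'E'
from h import *
c=optics.calibration("top"); im=optics.get_image("top")
R=cv2.Rodrigues(c["rvec"])[0]; print("cam",-R.T@c["tvec"].ravel())
w=lambda u,v,z=0: world(c,[u,v],z)[0][:2].round(3)
print("lb",w(327,230,.045),"fence ends",w(208,170,.05),w(432,186,.05))
yaw=lambda u: None
p=find("top","loose_block",[*w(327,230,.045),0.1]);print(p)
q=find("top","bolted_block",[*w(233,190,.045),0]);print(q)
for t in ["dial_stand","bearing","socket","spanner","hammer","shaft"]:
    optics_m=optics.mark_of("top",t)
    print(t,[(m["conf"],m["uv"],w(*m["uv"],.041 if t=="shaft" else 0)) for m in optics_m[:2]])
cr=cv2.resize(im[150:335,200:520,::-1],None,fx=2.5,fy=2.5,interpolation=cv2.INTER_CUBIC)
for pp,col in((p,(0,0,255)),(q,(0,255,0))):
    h=cv2.convexHull(proj(c,boxpts(pp[0])).astype(np.float32)); h=((h-[200,150]+.5)*2.5-.5)
    cv2.polylines(cr,[h.astype(np.int32)],True,col,1)
cv2.imwrite("pics/crop1.png",cr)
E
```

```text
cam [0.24675464 0.04768076 1.38618657]
lb [ 0.52  -0.018] fence ends [0.674 0.304] [ 0.647 -0.298]
(array([ 0.52031578, -0.01502974,  0.22764244]), np.float64(0.34364837408065796), 0.67)
(array([ 0.63566369,  0.23863286, -0.05167885]), np.float64(0.15731728076934814), 0.58)
dial_stand [(0.75, [407.3, 200.0], array([ 0.62 , -0.241]))]
bearing [(0.74, [233.5, 244.1], array([0.484, 0.233]))]
socket [(0.58, [395.3, 249.8], array([ 0.479, -0.207])), (0.41, [319.7, 181.7], array([0.665, 0.003]))]
spanner [(0.69, [423.1, 291.2], array([ 0.369, -0.281])), (0.54, [319.5, 180.8], array([0.668, 0.003]))]
hammer [(0.57, [208.9, 317.7], array([0.286, 0.287]))]
shaft [(0.63, [138.1, 292.1], array([0.345, 0.465]))]
```

View pics/crop1.png

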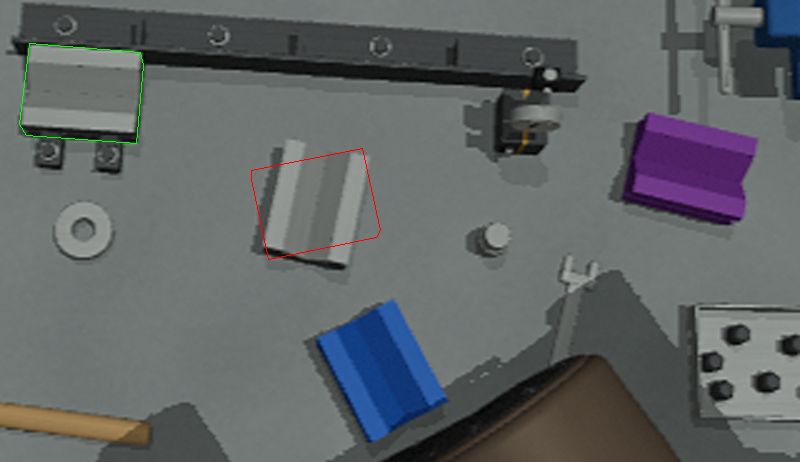

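Three vee-block candidates: grey (327,230), blue (352,298), purple (476,217). The bare grey one in front of the fence is the loose block. The enlarged crop confirms it, with the bolted block at (233,190) and its clamps. The loose-block fit landed on the wrong yaw, so I'm redoing it with a better start value.

Run:
```python
from h import *
c=optics.calibration("top"); im=optics.get_image("top")
p=find("top","loose_block",[.52,-.018,1.34]);print(p)
print(proj(c,boxpts(p[0]))[1::2].round(1))
f=lambda p:[(p[:2]+np.array([[np.cos(p[2]),-np.sin(p[2])],[np.sin(p[2]),np.cos(p[2])]])@[sx*.045,sy*.06]).round(3) for sx in(-1,1) for sy in (-1,1)]
print(f(p[0]))
# fence: strongest bright->dark vertical step per column = top front edge of leg
g=cv2.GaussianBlur(cv2.cvtColor(im,cv2.COLOR_RGB2GRAY),(3,3),0).astype(float)
pts=[]
for u in range(262,396,2):
    v0=170+(u-258)*17/174; vs=np.arange(int(v0-8),int(v0+14)); d=g[vs+1,u]-g[vs-1,u]
    k=d.argmin(); k2=d.argmax(); pts.append((u,vs[k],vs[k2]))
pts=np.array(pts); print(pts[::8].tolist())
for col,z in((1,.05),(2,0.)):
    W=world(c,pts[:,[0,col]],z); l=cv2.fitLine(W[:,:2].astype(np.float32),cv2.DIST_HUBER,0,.01,.01).ravel()
    s=l[0]/l[1]; print("fence x at y=0:",l[2]-s*l[3],"slope dx/dy",s)
o=optics.cut_out("top","loose_block")
```

```text
(array([ 0.51946227, -0.01466969,  1.38546371]), np.float64(0.04451417922973633), 0.83)
[[347.  212.1]
 [338.1 255.7]
 [313.9 205.1]
 [304.5 248.6]]
[array([ 0.57, -0.07]), array([ 0.452, -0.048]), array([0.587, 0.019]), array([0.469, 0.041])]
[[262, 170, 175], [278, 171, 176], [294, 172, 178], [310, 173, 178], [326, 175, 180], [342, 176, 181], [358, 177, 182], [374, 178, 183], [390, 179, 184]]
fence x at y=0: 0.67167205 slope dx/dy 0.042342864
fence x at y=0: 0.6724827 slope dx/dy 0.040778168
```

Request:
arm_command(
  plan=[
    {"tx": 0,"ty": 0,"roll": 7},
    {"roll": 14},
    {"roll": 21.3},
    {"roll": 21.3},
  ],
  gripper=1,
)

```text
schema error: expected keys tx, ty, tz, roll
```

Request:
arm_command(
  plan=[
    {"tx": 0,"ty": 0,"tz": 0,"roll": 7},
    {"tx": 0,"ty": 0,"tz": 0,"roll": 14},
    {"tx": 0,"ty": 0,"tz": 0,"roll": 21.3},
    {"tx": 0,"ty": 0,"tz": 0,"roll": 21.3},
    {"tx": 0,"ty": 0,"tz": 0,"roll": 21.3},
  ],
  gripper=1,
)

```text
time: 1.32
eef_pos: [0.2179, -0.6388, 0.2376]
orientation: [[-0.999, 0.039, -0.0], [0.039, 0.999, -0.0], [0.0, -0.0, -1.0]]
ft_force: [-0.1, 0.7, -0.3]
grip_width: 0.0598
gripper_force: 0.0
```

Request:
arm_command(
  plan=[
    {"tx": -30,"ty": 36,"tz": 0,"roll": 0},
    {"tx": -50,"ty": 72,"tz": 0,"roll": 0},
    {"tx": -70,"ty": 108,"tz": 0,"roll": 0},
    {"tx": -90,"ty": 144,"tz": 0,"roll": 0},
    {"tx": -110,"ty": 180,"tz": 0,"roll": 0},
    {"tx": -130,"ty": 216,"tz": 0,"roll": 0},
    {"tx": -150,"ty": 252,"tz": 0,"roll": 0},
    {"tx": -170,"ty": 285,"tz": 0,"roll": 0},
  ],
)

```text
time: 1.98
eef_pos: [0.4006, -0.3595, 0.238]
orientation: [[-0.999, 0.038, 0.001], [0.038, 0.999, -0.0], [-0.001, -0.0, -1.0]]
ft_force: [0.2, 0.3, -0.1]
grip_width: 0.0062
gripper_force: 0.0
```

Request:
arm_command(
  plan=[
    {"tx": -8,"ty": 36,"tz": 0,"roll": 0},
    {"tx": -16,"ty": 72,"tz": 0,"roll": 0},
    {"tx": -24,"ty": 108,"tz": 0,"roll": 0},
    {"tx": -32,"ty": 144,"tz": 0,"roll": 0},
    {"tx": -40,"ty": 180,"tz": 0,"roll": 0},
    {"tx": -50,"ty": 216,"tz": 0,"roll": 0},
    {"tx": -61,"ty": 250,"tz": 0,"roll": 0},
    {"tx": -61,"ty": 260,"tz": 0,"roll": 0},
  ],
)

```text
time: 2.65
eef_pos: [0.4738, -0.1008, 0.238]
orientation: [[-0.999, 0.036, 0.002], [0.036, 0.999, 0.0], [-0.002, 0.0, -1.0]]
ft_force: [0.1, 0.3, 0.2]
grip_width: 0.0005
gripper_force: 0.0
```

Request:
arm_command(
  plan=[
    {"tx": 4,"ty": 0,"tz": 36,"roll": 0},
    {"tx": 4,"ty": 0,"tz": 72,"roll": 0},
    {"tx": 4,"ty": 0,"tz": 108,"roll": 0},
    {"tx": 4,"ty": 0,"tz": 144,"roll": 0},
    {"tx": 4,"ty": 0,"tz": 180,"roll": 0},
    {"tx": 4,"ty": 0,"tz": 205,"roll": 0},
    {"tx": 4,"ty": 0,"tz": 214,"roll": 0},
    {"tx": 4,"ty": 0,"tz": 214,"roll": 0},
  ],
)

```text
time: 3.32
eef_pos: [0.4667, -0.1045, 0.0218]
orientation: [[-0.999, 0.041, -0.004], [0.041, 0.999, -0.001], [0.004, -0.001, -1.0]]
ft_force: [0.2, 0.3, 0.8]
grip_width: 0.0007
gripper_force: 0.0
```

Request:
arm_command(
  plan=[
    {"tx": 0,"ty": 10,"tz": 0,"roll": 0},
    {"tx": 0,"ty": 20,"tz": 0,"roll": 0},
    {"tx": 0,"ty": 27,"tz": 0,"roll": 0},
    {"tx": 0,"ty": 34,"tz": 0,"roll": 0},
    {"tx": 0,"ty": 41,"tz": 0,"roll": 0},
    {"tx": 0,"ty": 48,"tz": 0,"roll": 0},
    {"tx": 0,"ty": 54,"tz": 0,"roll": 0},
    {"tx": 0,"ty": 60,"tz": 0,"roll": 0},
  ],
)

```text
time: 3.98
eef_pos: [0.4675, -0.0459, 0.0246]
orientation: [[-0.999, 0.042, -0.005], [0.042, 0.999, -0.003], [0.005, -0.003, -1.0]]
ft_force: [-7.3, -18.8, 15.1]
grip_width: 0.0006
gripper_force: 11.1
```

Run:
```python
from h import *
im=optics.get_image("top"); 
p=find("top","loose_block",[.52,0,1.1]);print(p)
cv2.imwrite("pics/top1.png",cv2.resize(im[140:340,190:450,::-1],None,fx=3,fy=3))
```

```text
None
```

View pics/top1.png

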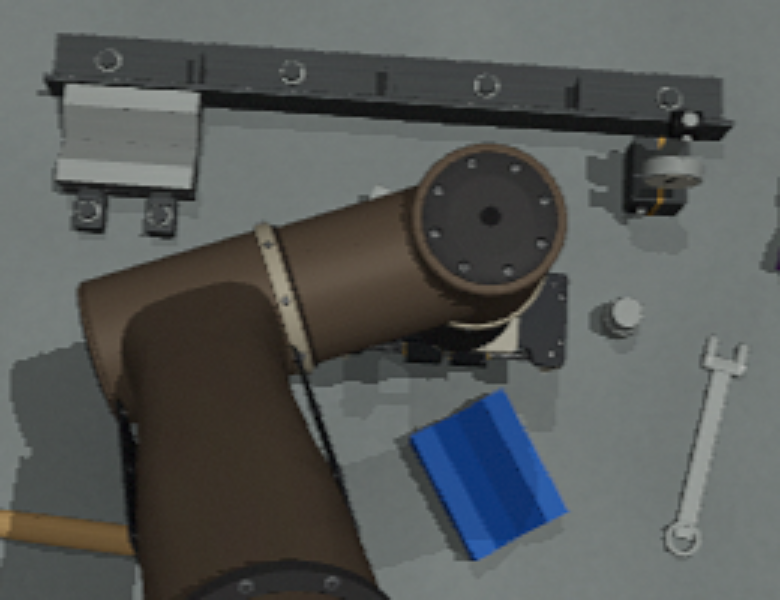

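The arm hides the block from above: only a corner shows at (380,190). I'll try the side camera.

Run:
```python
from h import *
im=optics.get_image("side")
for t in (1.4,1.1,.8): print(find("side","loose_block",[.52,0,t],.15))
```

```text
(array([0.51986506, 0.00318851, 1.1584015 ]), np.float64(0.15192562341690063), 0.63)
(array([0.51961052, 0.00298702, 1.12400653]), np.float64(0.15276885032653809), 0.63)
(array([0.51894178, 0.0026863 , 1.13583948]), np.float64(0.15293598175048828), 0.63)
```

Request:
arm_command(
  plan=[
    {"tx": 2,"ty": -20,"tz": 0,"roll": 0},
    {"tx": 16,"ty": -21,"tz": 0,"roll": 0},
    {"tx": 17,"ty": -5,"tz": 0,"roll": 0},
    {"tx": 17,"ty": 6,"tz": 0,"roll": 0},
    {"tx": 17,"ty": 16,"tz": 0,"roll": 0},
    {"tx": 16,"ty": 26,"tz": 0,"roll": 0},
    {"tx": 14,"ty": 36,"tz": 0,"roll": 0},
    {"tx": 12,"ty": 44,"tz": 0,"roll": 0},
  ],
)

```text
time: 4.95
eef_pos: [0.457, -0.0007, 0.0238]
orientation: [[-0.999, 0.042, -0.006], [0.042, 0.999, -0.003], [0.006, -0.004, -1.0]]
ft_force: [-9.5, -11.9, 13.2]
grip_width: -0.0
gripper_force: 8.5
```

Run:
```python
from h import *
im=optics.get_image("side")
for t in (.9,.7): print(find("side","loose_block",[.53,0.02,t],.15))
```

```text
(array([0.52717104, 0.01962657, 0.70434774]), np.float64(0.1580566167831421), 0.67)
(array([0.5275911 , 0.01960251, 0.71916327]), np.float64(0.15827405452728271), 0.67)
```

Request:
arm_command(
  plan=[
    {"tx": -6,"ty": 11,"tz": 0,"roll": 0},
    {"tx": -12,"ty": 23,"tz": 0,"roll": 0},
    {"tx": -20,"ty": 33,"tz": 0,"roll": 0},
    {"tx": -29,"ty": 42,"tz": 0,"roll": 0},
    {"tx": -36,"ty": 47,"tz": 0,"roll": 0},
    {"tx": -43,"ty": 52,"tz": 0,"roll": 0},
  ],
)

```text
time: 5.6
eef_pos: [0.5013, 0.0499, 0.0233]
orientation: [[-0.999, 0.042, -0.008], [0.042, 0.999, -0.003], [0.008, -0.003, -1.0]]
ft_force: [-16.1, -3.0, 11.3]
grip_width: 0.0004
gripper_force: 8.0
```

Run:
```python
from h import *
im=optics.get_image("side")
for t in (.2,0.): print(find("side","loose_block",[.56,0.03,t],.15))
```

```text
(array([0.56070329, 0.03167727, 0.14301648]), np.float64(0.3983829617500305), 0.65)
(array([0.56050135, 0.03143942, 0.13986941]), np.float64(0.3982420563697815), 0.65)
```

Request:
arm_command(
  plan=[
    {"tx": 15,"ty": 0,"tz": 0,"roll": 0},
    {"tx": 25,"ty": 0,"tz": 0,"roll": 0},
    {"tx": 26,"ty": -19,"tz": 0,"roll": 0},
    {"tx": 26,"ty": -19,"tz": 0,"roll": 0},
    {"tx": 26,"ty": -19,"tz": 0,"roll": 0},
    {"tx": 26,"ty": -19,"tz": 0,"roll": 0},
    {"tx": 26,"ty": -19,"tz": 0,"roll": 0},
    {"tx": 26,"ty": -19,"tz": 0,"roll": 0},
  ],
  gripper=0.4,
)

```text
time: 6.42
eef_pos: [0.4794, 0.0331, 0.0237]
orientation: [[-0.999, 0.042, 0.001], [0.042, 0.999, 0.0], [-0.0, 0.0, -1.0]]
ft_force: [0.0, -0.0, 0.1]
grip_width: 0.0476
gripper_force: 0.0
```

Request:
arm_command(
  plan=[
    {"tx": -8,"ty": 0,"tz": 0,"roll": 0},
    {"tx": -16,"ty": 0,"tz": 0,"roll": 0},
    {"tx": -24,"ty": 0,"tz": 0,"roll": 0},
    {"tx": -32,"ty": 0,"tz": 0,"roll": 0},
    {"tx": -40,"ty": 0,"tz": 0,"roll": 0},
    {"tx": -48,"ty": 0,"tz": 0,"roll": 0},
    {"tx": -54,"ty": 0,"tz": 0,"roll": 0},
    {"tx": -60,"ty": 0,"tz": 0,"roll": 0},
  ],
)

```text
time: 7.08
eef_pos: [0.5324, 0.0276, 0.022]
orientation: [[-0.999, 0.046, -0.014], [0.046, 0.999, -0.004], [0.013, -0.004, -1.0]]
ft_force: [-23.2, 2.4, 17.7]
grip_width: 0.0525
gripper_force: 11.9
```

Run:
```python
from h import *
im=optics.get_image("side")
for t in (.2,0.): print(find("side","loose_block",[.59,0.03,t],.15))
cv2.imwrite("pics/side2.png",cv2.resize(im[150:360,150:430,::-1],None,fx=2.8,fy=2.8))
```

```text
(array([0.59404276, 0.02878026, 0.16983438]), np.float64(0.34543073177337646), 0.55)
(array([0.59404276, 0.02878026, 0.16983438]), np.float64(0.34543073177337646), 0.55)
```

View pics/side2.png

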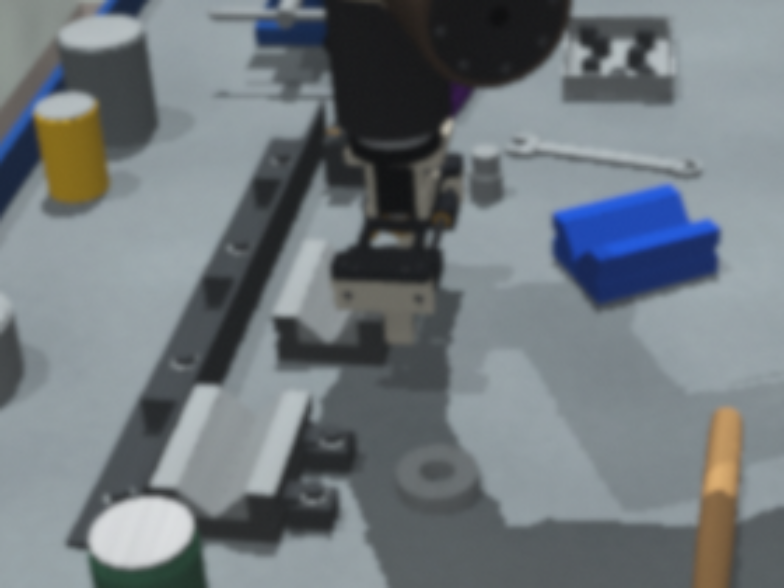

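The side view shows the block near parallel at (330,310), with a gap to the fence and the fingers on its near side. Next I run it up.

Request:
arm_command(
  plan=[
    {"tx": -5,"ty": 0,"tz": 0,"roll": 0},
    {"tx": -10,"ty": 0,"tz": 0,"roll": 0},
    {"tx": -15,"ty": 0,"tz": 0,"roll": 0},
    {"tx": -19,"ty": 0,"tz": 0,"roll": 0},
    {"tx": -23,"ty": 0,"tz": 0,"roll": 0},
    {"tx": -26,"ty": 0,"tz": 0,"roll": 0},
    {"tx": -29,"ty": 0,"tz": 0,"roll": 0},
    {"tx": -31,"ty": 0,"tz": 0,"roll": 0},
  ],
)

```text
time: 7.9
eef_pos: [0.5634, 0.0263, 0.0218]
orientation: [[-0.999, 0.046, -0.013], [0.046, 0.999, -0.003], [0.013, -0.004, -1.0]]
ft_force: [-21.7, 1.4, 13.8]
grip_width: 0.0525
gripper_force: 10.8
```

Request:
arm_command(
  plan=[
    {"tx": -2,"ty": 0,"tz": 0,"roll": 0},
    {"tx": -4,"ty": 0,"tz": 0,"roll": 0},
    {"tx": -5,"ty": 0,"tz": 0,"roll": 0},
  ],
)

```text
time: 8.15
eef_pos: [0.5684, 0.0261, 0.0218]
orientation: [[-0.999, 0.046, -0.013], [0.046, 0.999, -0.003], [0.013, -0.004, -1.0]]
ft_force: [-20.5, 1.0, 13.7]
grip_width: 0.0526
gripper_force: 10.7
```

Request:
arm_command(
  plan=[
    {"tx": -1,"ty": 0,"tz": 0,"roll": 0},
    {"tx": -2,"ty": 0,"tz": 0,"roll": 0},
    {"tx": -3,"ty": 0,"tz": 0,"roll": 0},
  ],
)

```text
time: 8.4
eef_pos: [0.5686, 0.026, 0.0217]
orientation: [[-0.999, 0.046, -0.018], [0.046, 0.999, -0.004], [0.018, -0.005, -1.0]]
ft_force: [-34.4, 6.9, 24.8]
grip_width: 0.0529
gripper_force: 17.3
```

Request:
arm_command(
  plan=[
    {"tx": -1,"ty": 0,"tz": 0,"roll": 0},
    {"tx": -2,"ty": 0,"tz": 0,"roll": 0},
    {"tx": -2,"ty": 0,"tz": 0,"roll": 0},
  ],
)

```text
time: 8.65
eef_pos: [0.5686, 0.0258, 0.0216]
orientation: [[-0.999, 0.046, -0.021], [0.046, 0.999, -0.004], [0.021, -0.005, -1.0]]
ft_force: [-38.1, 8.2, 27.5]
grip_width: 0.0522
gripper_force: 19.3
```

Request:
arm_command(
  plan=[
    {"tx": -2,"ty": 0,"tz": 0,"roll": 0},
    {"tx": -3,"ty": 0,"tz": 0,"roll": 0},
    {"tx": -3,"ty": 0,"tz": 0,"roll": 0},
  ],
)

```text
time: 8.9
eef_pos: [0.5686, 0.0254, 0.0211]
orientation: [[-0.999, 0.046, -0.026], [0.046, 0.999, -0.005], [0.026, -0.006, -1.0]]
ft_force: [-47.7, 11.5, 33.8]
grip_width: 0.0526
gripper_force: 24.0
```

Request:
arm_command(
  plan=[
    {"tx": 6,"ty": 0,"tz": 0,"roll": 0},
    {"tx": 20,"ty": 0,"tz": 0,"roll": 0},
    {"tx": 40,"ty": 0,"tz": 0,"roll": 0},
    {"tx": 40,"ty": 0,"tz": -40,"roll": 0},
    {"tx": 40,"ty": 0,"tz": -80,"roll": 0},
    {"tx": 60,"ty": -30,"tz": -110,"roll": 0},
    {"tx": 80,"ty": -60,"tz": -140,"roll": 0},
    {"tx": 80,"ty": -95,"tz": -160,"roll": 0},
  ],
)

```text
time: 9.57
eef_pos: [0.499, -0.0568, 0.1814]
orientation: [[-0.999, 0.041, 0.001], [0.041, 0.999, 0.001], [-0.001, 0.001, -1.0]]
ft_force: [1.2, -0.4, -0.7]
grip_width: 0.0526
gripper_force: 0.0
```

Request:
arm_command(
  plan=[
    {"tx": 0,"ty": -40,"tz": 0,"roll": 0},
    {"tx": 0,"ty": -80,"tz": 0,"roll": 0},
    {"tx": 0,"ty": -120,"tz": 0,"roll": 0},
    {"tx": 0,"ty": -160,"tz": 0,"roll": 0},
    {"tx": 0,"ty": -200,"tz": 0,"roll": 0},
    {"tx": 0,"ty": -240,"tz": 0,"roll": 0},
    {"tx": 10,"ty": -280,"tz": 0,"roll": 0},
    {"tx": 20,"ty": -320,"tz": 0,"roll": 0},
  ],
)

```text
time: 10.23
eef_pos: [0.4662, -0.3782, 0.179]
orientation: [[-0.999, 0.043, -0.0], [0.043, 0.999, -0.0], [0.0, -0.0, -1.0]]
ft_force: [1.4, 0.5, 0.4]
grip_width: 0.0528
gripper_force: 0.0
```

Run:
```python
from h import *
c=optics.calibration("top"); im=optics.get_image("top")
p=find("top","loose_block",[.625,0.03,-.04]);q=find("top","bolted_block",[.636,.239,-.04]);print(p,q)
cr=cv2.resize(im[150:250,190:440,::-1],None,fx=3.2,fy=3.2,interpolation=cv2.INTER_CUBIC)
cv2.imwrite("pics/top3.png",cr)
```

```text
(array([ 0.62681913,  0.02122679, -0.0246657 ]), np.float64(0.04759246110916138), 0.91) (array([ 0.63534536,  0.23817557, -0.04766933]), np.float64(0.16637742519378662), 0.76)
```

View pics/top3.png

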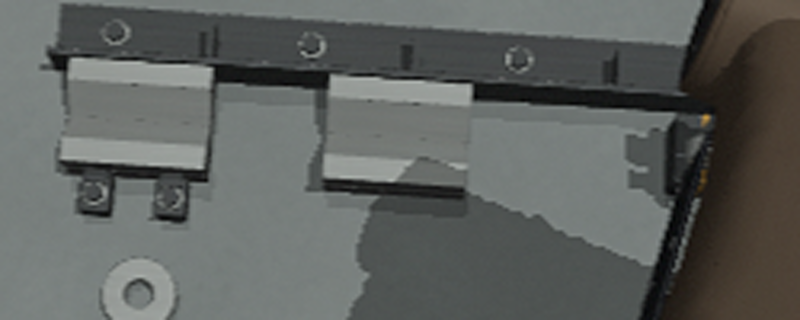

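The block looks flush at (398,130) in the crop, with a clear gap to the bolted block. Now to check that it's parallel with sub-pixel edges.

Run:
```python
from h import *
c=optics.calibration("top"); acc=[]
for _ in range(6): acc.append(optics.get_image("top").astype(float))
g=cv2.cvtColor(np.mean(acc,0).astype(np.float32),cv2.COLOR_RGB2GRAY)
def line(a,b,dx,name):
    # a,b approx world end points of edge at z=.045; scan image columns for steepest |gradient| near
    P=proj(c,[[*a,.045],[*b,.045]]); P=P[P[:,0].argsort()]
    for sgn in (1,-1):
        pts=[]
        for u in np.arange(np.ceil(P[0,0])+4,P[1,0]-4):
            v0=np.interp(u,P[:,0],P[:,1]); vs=np.arange(int(v0)-5,int(v0)+7); d=sgn*(g[vs+1,int(u)]-g[vs-1,int(u)])
            k=d[1:-1].argmax()+1; y=d[k-1:k+2]; s=.5*(y[0]-y[2])/(y[0]-2*y[1]+y[2]+1e-9); pts.append((u,vs[k]+s))
        pts=np.array(pts); W=world(c,pts,.045)[:,:2]
        l=cv2.fitLine(W.astype(np.float32),cv2.DIST_HUBER,0,.01,.01).ravel(); sl=l[0]/l[1]
        r=W[:,0]-l[2]-sl*(W[:,1]-l[3]); print(name,sgn,"slope %.4f x@mid %.4f mad %.5f"%(sl,W[:,0].mean(),np.median(abs(r))))
for n,x,y in(("loose",.6275,.021),("bolted",.636,.238)):
  for dx,e in((-.045,"near"),(-.025,"vee-"),(.025,"vee+"),(.045,"far")):
    s=.042; line([x+dx-.055*s,y-.055],[x+dx+.055*s,y+.055],dx,n+e)
```

```text
loosenear 1 slope 0.0373 x@mid 0.5712 mad 0.00017
loosenear -1 slope 0.0413 x@mid 0.5827 mad 0.00009
loosevee- 1 slope 0.0561 x@mid 0.6027 mad 0.00038
loosevee- -1 slope 0.1670 x@mid 0.6028 mad 0.00275
loosevee+ 1 slope 0.0041 x@mid 0.6498 mad 0.00368
loosevee+ -1 slope 0.0381 x@mid 0.6531 mad 0.00022
loosefar 1 slope 0.0411 x@mid 0.6715 mad 0.00043
loosefar -1 slope 0.0369 x@mid 0.6781 mad 0.00081
boltednear 1 slope 0.0815 x@mid 0.5827 mad 0.00283
boltednear -1 slope 0.0393 x@mid 0.5916 mad 0.00011
boltedvee- 1 slope 0.0408 x@mid 0.6118 mad 0.00010
boltedvee- -1 slope -0.0278 x@mid 0.6139 mad 0.00286
boltedvee+ 1 slope 0.1854 x@mid 0.6600 mad 0.00650
boltedvee+ -1 slope 0.0363 x@mid 0.6618 mad 0.00012
boltedfar 1 slope 0.0426 x@mid 0.6806 mad 0.00039
boltedfar -1 slope 0.0554 x@mid 0.6876 mad 0.00074
```

```bash
python3 -c "
from rig import bot; print(bot.job_done())"
```

```text
the job is handed in; nothing more can be done
None
```

The loose vee block is flush on the fence, parallel to the bolted block within about 2 mrad and in line within about 0.2 mm, with a gap of about 97 mm between them; the hand is clear and the job is handed in, though no verdict came back.

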